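Ready a jar on the decorating wheel

ROBOT

A 6-joint arm with a two-finger parallel gripper is mounted at the origin on the work surface. World frame = base frame: x ahead of the robot, y to its left, z up, the work surface at z = 0. Lengths are in mm, angles in rad, forces in N, time in s.
With the tool pointing down it reaches from about 350 to 775 mm from the base axis. Payload 7.3 kg.
Tool frame: the origin (TCP) lies at the very end of the fingers, on their centre line; the grasp point (between the pads) lies 19 mm behind it; z points along the fingers, y is the direction in which the jaws open and shut (so a half turn about z gives the same grasp; the last joint's range is limited). The gripper opens to 92 mm and grips with 3 to 60 N. Pads are 19 mm wide; open, the fingers measure 130 mm over their backs; the gripper's body (75 mm by 190 mm) begins 47 mm behind the grasp point.
Start: joints at [-1.487, 0.342, 1.524, -0, 1.275, -0.146], TCP at [119.607, -511.213, 226.741] pointing down, gripper open.
Joint ranges: [-2.53, 2.53], [-0.77, 2.02], [0.04, 2.7], [-1, 4.14], [0.28, 2.66], [-3.11, 3.11]. Speed limits (rad/s): [2.57, 2.57, 3.14, 3.14, 3.14, 3.14].

INTERFACE

Orientations are given as [roll, pitch, yaw] about the fixed x, y, z axes, in that order (R = Rz(yaw) Ry(pitch) Rx(roll)).
In Python, from plant import * gives the robot as it stands.
- The arm moves only by the tool arm_command, never from a script. Its argument "targets" is text: rows parted by semicolons, each of 7 numbers parted by spaces: the shift along the world's x, y, z in m, then the turn, a rotation vector about the world's x, y, z in degrees, then the finger opening in m, from 0 to 0.0918. A call has 1 to 5 rows; each row is the pose to reach, as a shift and turn from the pose commanded when the call began; what a row does not reach only later rows make up. A row lasts 1/10 s, in which the tool goes at most 50 mm and 8.59 degrees, less where a joint would pass 70% of its speed; a pose out of reach is approached as far as the arm can. A call with a gripper value outside its range is refused whole. The fingers move at their own pace and stop on an object; the grip force is fixed at half the most. Time passes only in rows, so rows that repeat a pose let the fingers close. It gives the time, the measured TCP pose, the force and the opening at its end, in the units of the state.
- get_obs(): the state, without advancing time (a new reading comes with each control period).
- capture(name): name is "scene" or "top"; returns a dict with "color" (480x640x3 uint8, red, green, blue), "range_z" (480x640 float32, mm along the optical axis (not along the pixel's ray), 0 where there is no reading), "camera_matrix" (3x3 intrinsics, pixels), "D" ([k1, k2, p1, p2, k3] as OpenCV has them; the pictures are not rectified), "rvec" (rotation vector, rad) and "tvec" (3), from world to camera coordinates, as OpenCV has them. Camera axes: x right, y down, z forward; pixel columns grow to the right and rows downward; lengths in mm; the calibration is good to about 2 mm. A picture is of the moment at which its call begins.
- close_job(): hands the job in, once; it reports no verdict.
The state is a dict: "time": time; "joint_positions": joint angles; "dq": joint speeds; "tau": joint torques, N m; "tool_pos": TCP position; "tcp_rot": TCP orientation; "contact_force": force on the tool from outside, world axes, zero at the start; "moment": the same for the moment, N m; "grip_width": finger opening in mm.
Only numpy, scipy, OpenCV 4.12 (cv2) and the standard library are available. Lean on these libraries where they do the work, as an engineer would, in place of code of your own. Each camera call takes 0.05 s, during which the arm holds its last target. There are 200 camera calls.

TASK

Get the motor-driven decorating wheel ready for banding the white jar. First stand the jar upright and gently in the middle of the wheel, inside the inner ring marked on it, and let go; then work the gear lever through its H-shaped gate, out of the left-hand column, across the neutral slot and fully forward (away from you) into the front right slot, and let go of it. Leave the glue bottle, the bowl and the tin where they stand.

Things in the scene. Friction and masses are not known exactly. Their poses are not given: they have to be found in the camera images.
- machine: The decorating wheel, fixed to the table: a white housing 220 mm deep (x, -120 to +100) by 400 mm wide (y, -95 to +305), its top 60 mm high. Origin: the gear lever's pivot, on the table under the gate. Its +x is 'forward', away from the robot; its +y is 'left', its -y 'right'. The round wheel is left of the lever; a steel brush rest stands above and beyond the lever.
- rest_rod (a point): Middle of the upper cross rod of the fixed brush rest, at machine (37, 0, 262) mm. Rods are 10 mm thick, run along machine y from y = -70 to +70 mm, and stand on a post at each end; the lower rod is at x = 62, z = 222 mm. They overhang the lever's forward positions: a tool pointing straight down hits them, one leaning back to the robot 25 to 45 degrees (fingers forward and down) fits.
- wheel_center (a point): Centre of the top face of the aluminium wheel: at machine (-10, 210, 80) mm. The wheel is 150 mm across, flat, does not turn, and has two dark thin rings marked on it, 86 mm and 130 mm across.
- gate_center (a point): Middle of the H-shaped gate's neutral slot, on the top face of the steel gate plate (72 mm above the table), at machine (0, 0, 72) mm. The lever's pivot lies 72 mm straight below it, at table height. The neutral slot runs along machine y; from its left and right ends the columns run along machine x, forward and rearward.
- knob_center (a point): Centre of the black ball knob, 32 mm across, on top of the gear lever; 150 mm from the pivot along the lever. With f = lever_fore and s = lever_side the knob is, relative to the pivot in machine axes, at 150 mm * (sin f, -sin s cos f, cos s cos f). The shaft below it is 8 mm thick.
- lever_fore (a joint): Lean of the gear lever forward (+) or back towards the robot (-), rad, -0.20 to 0.20; 0 is in line with the neutral slot. The lever can change column only while this is within about +-0.045. It starts anywhere in the left-hand column. Light friction (about 2 N at the knob) keeps the lever where it is left.
- lever_side (a joint): Lean of the gear lever to the machine's right (+) or left (-), rad, -0.17 to 0.17; the left column is at about -0.14 to -0.17 and the right one at +0.14 to +0.17, with steel tongues between them.
- jar_mid (a point): Centre of the white open jar, half-way up: 37 mm above its foot and 37 mm below its rim. 74 mm tall, body 58 mm across from 10 to 52 mm above the foot, neck 46 mm across above, wall 3 mm, about 150 g. It stands loose and upright on the table, left of the machine.
- glue_bottle: Bystander: small white bottle, 38 mm across, 115 mm tall with a black cap; origin at the centre of its underside.
- bowl: Bystander: shallow white bowl, 100 mm across, 40 mm high; origin at the centre of its underside.
- tin: Bystander: closed steel tin, 60 mm across, 70 mm tall; origin at the centre of its underside.
Things that resemble listed ones, but are neither listed nor needed, are in the scene too. Leave any pink look-alike of the part that bears jar_mid alone.

How it is judged (in metres and radians):
On the way, in this order (a step that is already met when the one before it is completed fails the run):
1. the jar stands released, upright, within 17 mm of the middle of the wheel (horizontal distance between jar_mid and wheel_center below 0.017 m and z of jar_mid in the frame of wheel_center below 0.0405 m and angle between jar_mid's own z axis and vertical below 0.1 rad and linear speed of jar below 0.03 m/s and contact force between the fingers and jar below 0.1 N), for 0.2 s.
2. the lever is fully forward in the right-hand column (value of joint lever_fore above 0.16 rad and value of joint lever_side above 0.12 rad), for 0.2 s.
At the end, for the whole second after the job is handed in: The lever rests in the front right slot (lever_fore above 0.16, lever_side above 0.12), and the jar stands still and upright (within 0.1 rad) on the wheel, its axis within 17 mm of the wheel's centre (all of step 2 and velocity of joint lever_fore below 0.05 rad/s and horizontal distance between jar_mid and wheel_center below 0.017 m and z of jar_mid in the frame of wheel_center between 0.0335 and 0.0405 m and angle between jar_mid's own z axis and vertical below 0.1 rad and linear speed of jar below 0.03 m/s); the robot touches nothing.
It fails at once if a bystander is moved more than 25 mm (distance of any of glue_bottle, bowl, tin from where it was at the start of the episode above 0.025 m).
It fails at once if the jar is dropped or knocked (faster than 0.5 m/s while not held) (linear speed of jar above 0.5 m/s and contact force between the fingers and jar below 0.1 N).
It fails at once if the jar is tipped over (angle between jar_mid's own z axis and vertical above 0.8 rad).
It also fails if it takes over 59 s, if anything falls off the work surface, if the arm or the gripper's body presses on something with over 40 N, if the wrist force passes 120 N, or if a joint passes its speed limit or range.

## Working session

There is one attempt and no reset: what is moved stays moved. The work goes in short steps, Python scripts to look and compute and a tool call to move; the robot and the scene stay as the last step left them, time stands still between calls to the robot, and variables do not carry over. Pictures are saved under pics/ and viewed, about 8 in all and at most 12, crops included, and the job is handed in when it is done.

Besides the shell and the picture viewer there is one more tool, called after "Call:" as a command line: name --argument value ..., lists and objects as JSON in quotes. arm_command: Moves the arm, as the interface text tells. Its arguments: {"type":"object","properties":{"targets":{"type":"string"}},"required":["targets"]}

```bash
ls; mkdir -p pics; cat > h.py <<'E'
from plant import *
import numpy as np, cv2, pickle
def cap(n,tag):
    c=capture(n); pickle.dump(c,open(f'{tag}.pkl','wb')); cv2.imwrite(f'pics/{tag}.png',c['color'][:,:,::-1]); return c
def load(tag): return pickle.load(open(f'{tag}.pkl','rb'))
def cloud(c):
    K=c['camera_matrix'];h,w=c['range_z'].shape
    u,v=np.meshgrid(np.arange(w),np.arange(h))
    p=cv2.undistortPoints(np.stack([u,v],-1).reshape(-1,1,2).astype(float),K,c['D']).reshape(h,w,2)
    z=c['range_z'][...,None].astype(float)
    P=np.concatenate([p*z,z],-1)
    R=cv2.Rodrigues(np.array(c['rvec'],float))[0]
    W=(P-np.array(c['tvec']).reshape(3))@R
    W[c['range_z']==0]=np.nan
    return W
def proj(c,p): return cv2.projectPoints(np.array(p,float).reshape(-1,1,3),np.array(c['rvec'],float),np.array(c['tvec'],float),c['camera_matrix'],c['D'])[0].reshape(-1,2)
E
python3 - <<'E'
from h import *
for n in('scene','top'):
    c=cap(n,n+'0'); R=cv2.Rodrigues(np.array(c['rvec'],float))[0]; print(n,-R.T@np.array(c['tvec']).reshape(3),R[2])
print(get_obs())
E
```

```text
pics
scene [1632.27663311 -107.8695081   876.26397521] [-0.83658026  0.04326019 -0.54613371]
top [ 471.43302727  -48.76512759 1580.14950849] [ 0.06369046  0.0157541  -0.99784535]
{'time': 0.1, 'joint_positions': array([-1.48697377e+00,  3.42643025e-01,  1.52491207e+00, -2.99611945e-05,
        1.27540691e+00, -1.46005486e-01]), 'dq': array([-3.67411247e-04, -3.98570440e-04, -4.08405514e-03,  4.39010708e-04,
        3.61182775e-05, -5.21080521e-04]), 'tau': array([ 1.41722463e-03, -4.32007205e+01, -2.44691616e+01,  7.18729338e-02,
        5.26969868e-02, -5.77255628e-05]), 'tool_pos': array([ 119.57951341, -510.82793139,  226.12295414]), 'tcp_rot': array([-3.14023370e+00, -1.70876754e-04,  2.29836673e-01]), 'contact_force': array([-0.10059535, -0.60826197, -0.21017703]), 'moment': array([0.04661119, 0.0086095 , 0.02950213]), 'grip_width': 92.17149037825823}
```

View pics/scene0.png

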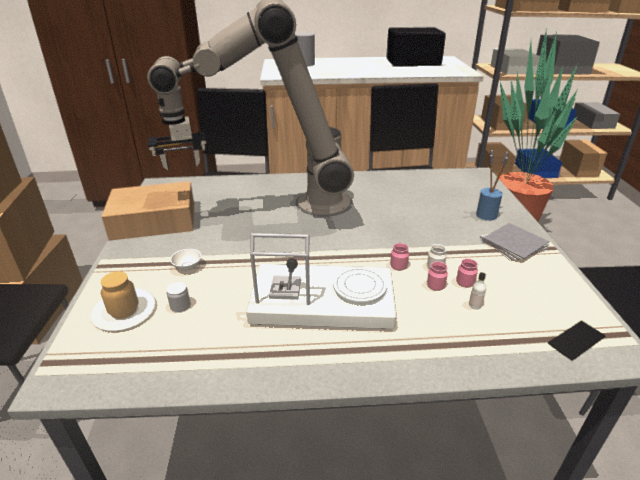

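View pics/top0.png

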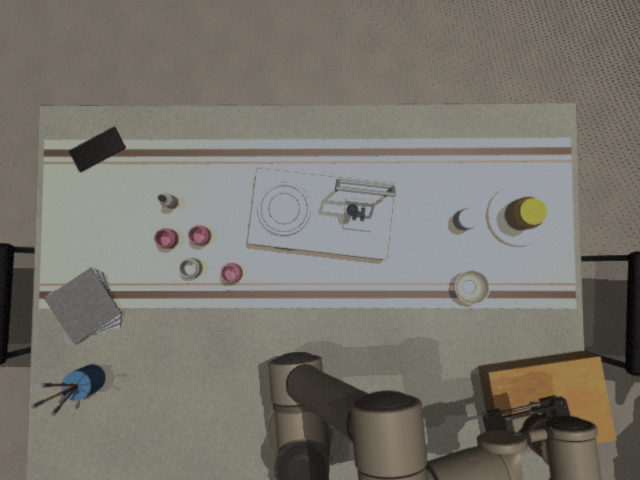

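Scene view: the white jar is at about (437,257), with pink look-alikes on three sides. Top view: white jar (190,268), pink jars (232,273), (200,236), (165,239), wheel (285,208), knob about (353,212). Next I'll enlarge the top view.

```bash
python3 - <<'E'
from h import *
a=load('top0'); s=load('scene0')
im=a['color'][:,:,::-1]
cr=cv2.resize(im[150:300,140:405],None,fx=3,fy=3,interpolation=cv2.INTER_CUBIC); cv2.imwrite('pics/c1.png',cr)
W=cloud(a)
# jars: points with height 60..90 near pixel
for nm,(u,v) in dict(white=(190,268),p1=(232,273),p2=(200,236),p3=(165,239),glue=(166,201)).items():
    p=W[v-16:v+17,u-16:u+17].reshape(-1,3); p=p[p[:,2]>62]
    print(nm,len(p),np.nanmin(p,0).round(),np.nanmax(p,0).round(),(np.nanmin(p,0)+np.nanmax(p,0))[:2]/2)
# housing top
m=(W[...,2]>50)&(W[...,2]<66); mm=np.zeros(m.shape,bool); mm[160:270,240:400]=m[160:270,240:400]
p=W[mm][:,:2].astype(np.float32); print('housing',len(p),cv2.minAreaRect(p), cv2.boxPoints(cv2.minAreaRect(p)))
m=(W[...,2]>74)&(W[...,2]<88); mm[:]=0; mm[175:245,250:318]=m[175:245,250:318]
p=W[mm]; print('wheel',len(p),(p.min(0)+p.max(0))/2,np.ptp(p,axis=0),np.median(p[:,2]))
print(cv2.minEnclosingCircle(p[:,:2].astype(np.float32)))
# knob
q=W[195:230,335:375]; print('z knob', np.nanmax(W[200:225,340:370,2]))
S=cloud(s); q=S[255:280,283:300].reshape(-1,3); q=q[(q[:,2]>110)]; print('knob scene',q.round()[::6])
E
```

```text
white 91 [443. 304.  62.] [491. 356.  81.] [466.79435976 330.02994707]
p1 88 [429. 188.  62.] [476. 238.  82.] [452.50494872 212.99775593]
p2 93 [535. 284.  62.] [584. 332.  82.] [559.47901337 307.7791419 ]
p3 97 [527. 378.  62.] [576. 428.  80.] [551.63648242 402.88333315]
glue 154 [641. 377.  62.] [675. 413. 123.] [657.65656879 395.26879108]
housing 7025 ((618.4881591796875, -42.96589660644531), (400.4253845214844, 223.25570678710938), 83.32538604736328) [[ 484.34604 -228.84702]
 [ 706.08856 -254.79617]
 [ 752.63025  142.91522]
 [ 530.88776  168.86438]]
wheel 2074 [631.75386258  60.66429748  80.99752854] [144.55823359 147.02619194  13.99299963] 79.88940628681826
((631.7512817382812, 61.32613754272461), 75.18572998046875)
z knob 169.48843377011255
knob scene [[ 689. -148.  225.]
 [ 686. -133.  222.]
 [ 691. -118.  224.]
 [ 686. -131.  219.]
 [ 689. -116.  220.]
 [ 624. -127.  168.]
 [ 626. -127.  167.]
 [ 626. -136.  164.]
 [ 624. -120.  162.]
 [ 626. -130.  161.]
 [ 622. -114.  157.]
 [ 627. -128.  157.]
 [ 624. -144.  153.]
 [ 636. -128.  161.]
 [ 625. -144.  150.]
 [ 633. -128.  156.]
 [ 629. -142.  150.]
 [ 636. -125.  154.]
 [ 636. -139.  151.]
 [ 635. -123.  150.]
 [ 634. -131.  146.]
 [ 635. -137.  144.]
 [ 632. -120.  141.]
 [ 631. -126.  137.]
 [ 625. -126.  129.]
 [ 625. -135.  123.]
 [ 623. -138.  114.]]
```

View pics/c1.png

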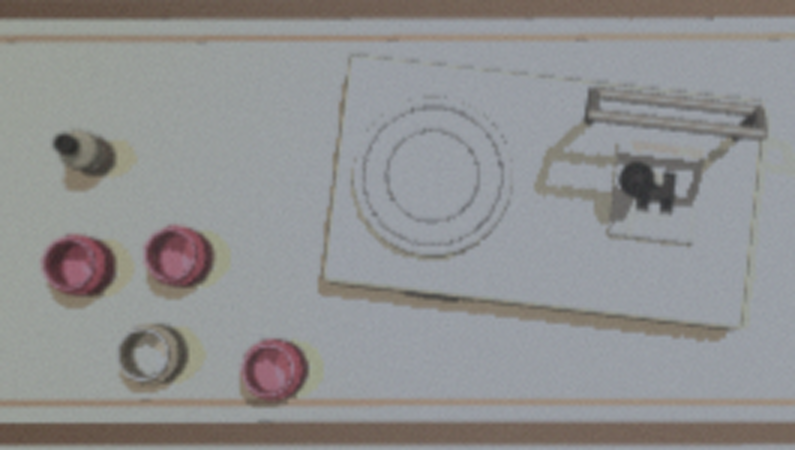

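```bash
cat >> h.py <<'E'
from scipy.optimize import least_squares
O=np.array([616.2,-148.4,0]); YAW=np.radians(-6.68)
MR=np.array([[np.cos(YAW),-np.sin(YAW),0],[np.sin(YAW),np.cos(YAW),0],[0,0,1]])
def m2w(p): return np.asarray(p)@MR.T+O
def w2m(p): return (np.asarray(p)-O)@MR
def knob(f,s): return 150*np.array([np.sin(f),-np.sin(s)*np.cos(f),np.cos(s)*np.cos(f)])
def fit_lever(*tags):
    best=None
    pts=[]
    for t in tags:
        c=load(t); m=w2m(cloud(c)).reshape(-1,3); col=c['color'].reshape(-1,3)
        k=(abs(m[:,0])<55)&(abs(m[:,1])<50)&(m[:,2]>128)&(m[:,2]<172)&(col.max(1)<75)
        pts.append(m[k])
    p=np.vstack(pts)
    for s0 in(-.15,0,.15):
        for f0 in(-.15,0,.15):
            r=least_squares(lambda x:np.linalg.norm(p-knob(*x),axis=1)-16,[f0,s0],loss='soft_l1',f_scale=2)
            if best is None or r.cost<best.cost: best=r
    return best.x,best.cost/len(p),[len(q) for q in pts]
E
python3 - <<'E'
from h import *
for t in(['top0'],['scene0'],['top0','scene0']):print(fit_lever(*t))
x=fit_lever('top0','scene0')[0];print(m2w(knob(*x)),m2w([-10,210,80]))
s=load('scene0');S=cloud(s);p=S[240:275,420:455].reshape(-1,3);p=p[(p[:,2]>62)&(np.linalg.norm(p[:,:2]-[467,330],axis=1)<45)]
print(len(p),(p.min(0)+p.max(0))/2,np.ptp(p,axis=0))
E
```

```text
(array([ 0.01443832, -0.14983084]), np.float64(1.4642707873810836), [104])
(array([ 0.01757635, -0.13018725]), np.float64(1.5271326982893323), [74])
(array([ 0.01645702, -0.14237998]), np.float64(1.5993083527691232), [104, 74])
[ 621.12729636 -127.54958671  148.46205581] [630.69593694  61.33761659  80.        ]
113 [467.19452299 329.95895241  70.44245822] [54.52820005 47.35960815 16.54479542]
```

Call:
arm_command --targets "0.036 0.03 0.005 0 0 4 0.0918;0.072 0.06 0.01 0 0 8 0.0918;0.108 0.09 0.015 0 0 12 0.0918;0.144 0.12 0.02 0 0 17 0.0918;0.18 0.15 0.025 0 0 22 0.0918"

```text
time: 0.6
tool_pos: [300.6, -359.7, 251.7]
tcp_rot: [-3.141, -0.0, 0.617]
contact_force: [0.4, 0.0, 0.6]
grip_width: 91.5
```

Call:
arm_command --targets "0.03 0.038 0 0 0 0 0.0918;0.06 0.076 0 0 0 0 0.0918;0.09 0.114 0 0 0 0 0.0918;0.12 0.152 0 0 0 0 0.0918;0.15 0.19 0 0 0 0 0.0918"

```text
time: 1.1
tool_pos: [450.4, -169.3, 251.6]
tcp_rot: [-3.141, 0.0, 0.614]
contact_force: [0.4, -0.7, 0.1]
grip_width: 91.4
```

Call:
arm_command --targets "0 0.049 0 0 0 0 0.0918;0 0.098 0 0 0 0 0.0918;0 0.147 0 0 0 0 0.0918;0 0.196 0 0 0 0 0.0918;0 0.245 0 0 0 0 0.0918"

```text
time: 1.6
tool_pos: [449.1, 75.7, 251.6]
tcp_rot: [-3.142, 0.0, 0.614]
contact_force: [0.8, 1.0, -0.3]
grip_width: 91.9
```

Call:
arm_command --targets "0.004 0.049 0 0 0 0 0.0918;0.008 0.098 0 0 0 0 0.0918;0.012 0.147 0 0 0 0 0.0918;0.016 0.196 0 0 0 0 0.0918;0.017 0.245 0 0 0 0 0.0918"

```text
time: 2.1
tool_pos: [466.3, 320.8, 251.3]
tcp_rot: [3.141, 0.001, 0.614]
contact_force: [0.7, -0.2, -0.3]
grip_width: 91.9
```

Call:
arm_command --targets "0 0.009 -0.04 0 0 0 0.0918;0 0.009 -0.08 0 0 0 0.0918;0 0.009 -0.12 0 0 0 0.0918;0 0.009 -0.15 0 0 0 0.0918;0 0.009 -0.15 0 0 0 0.0918"

```text
time: 2.6
tool_pos: [463.7, 326.3, 97.2]
tcp_rot: [-3.14, 0.01, 0.614]
contact_force: [0.4, -1.1, 0.2]
grip_width: 91.7
```

```bash
python3 - <<'E'
from h import *
c=cap('scene','s1'); im=c['color'][:,:,::-1]
cv2.imwrite('pics/c2.png',cv2.resize(im[170:330,350:510],None,fx=3.5,fy=3.5,interpolation=cv2.INTER_CUBIC))
print(get_obs()['tool_pos'])
E
```

```text
[465.41862022 327.19305544 100.09358406]
```

View pics/c2.png

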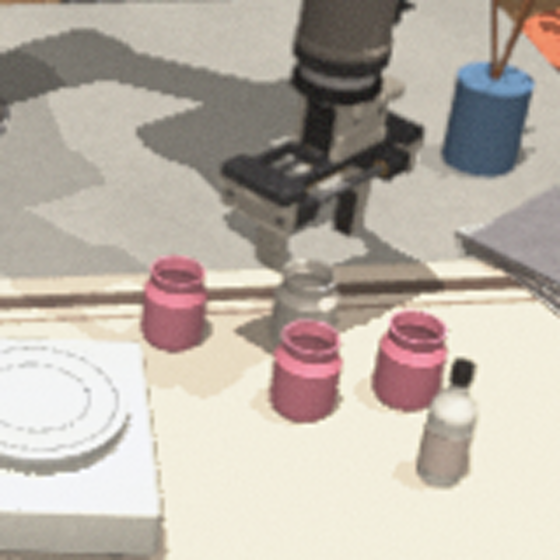

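The fingers, at crop (275,240) and (348,220), straddle the white jar at (307,290), and the pink jars are clear. I'll go down.

Call:
arm_command --targets "0.001 0.001 -0.03 0 0 0 0.0918;0.001 0.001 -0.06 0 0 0 0.0918;0.001 0.001 -0.083 0 0 0 0.0918;0.001 0.001 -0.083 0 0 0 0.0918;0.001 0.001 -0.083 0 0 0 0.0918"

```text
time: 3.15
tool_pos: [468.8, 329.4, 20.6]
tcp_rot: [3.141, -0.002, 0.614]
contact_force: [0.6, 0.4, 0.6]
grip_width: 92.0
```

Call:
arm_command --targets "0 0 0 0 0 0 0.07;0 0 0 0 0 0 0.062;0 0 0 0 0 0 0.054;0 0 0 0 0 0 0.045;0 0 0 0 0 0 0.045"

```text
time: 3.65
tool_pos: [467.7, 328.9, 19.0]
tcp_rot: [3.142, -0.0, 0.614]
contact_force: [-0.5, -0.4, 2.7]
grip_width: 56.4
```

Call:
arm_command --targets "0 0 0 0 0 0 0.04;0 0 0 0 0 0 0.04;0 0 0 0 0 0 0.04"

```text
time: 3.95
tool_pos: [467.7, 328.9, 19.1]
tcp_rot: [3.142, -0.0, 0.614]
contact_force: [-1.2, 0.2, 5.0]
grip_width: 56.3
```

Call:
arm_command --targets "0 0 0.01 0 0 0 0.04;0 0 0.035 0 0 0 0.04;0 0 0.07 0 0 0 0.04;0 0 0.11 0 0 0 0.04;0 0 0.15 0 0 0 0.04"

```text
time: 4.45
tool_pos: [467.1, 328.4, 170.1]
tcp_rot: [3.142, 0.001, 0.614]
contact_force: [1.0, -0.2, -1.9]
grip_width: 56.4
```

Call:
arm_command --targets "0.015 -0.024 0 0 0 0 0.04;0.034 -0.056 0 0 0 0 0.04;0.055 -0.09 0 0 0 0 0.04;0.077 -0.126 0 0 0 0 0.04;0.098 -0.16 0 0 0 0 0.04"

```text
time: 4.95
tool_pos: [566.0, 167.1, 168.9]
tcp_rot: [3.142, 0.001, 0.614]
contact_force: [0.3, 0.4, -1.6]
grip_width: 56.4
```

Call:
arm_command --targets "0.02 -0.034 0 0 0 0 0.04;0.04 -0.067 0 0 0 0 0.04;0.055 -0.091 0 0 0 0 0.04;0.064 -0.107 0 0 0 0 0.04;0.064 -0.107 0 0 0 0 0.04"

```text
time: 5.45
tool_pos: [630.2, 59.6, 168.4]
tcp_rot: [3.141, 0.001, 0.611]
contact_force: [-0.4, -0.0, -1.8]
grip_width: 56.4
```

```bash
python3 - <<'E'
from h import *
o=get_obs();print(o['tool_pos'],o['tcp_rot'],o['grip_width'])
c=cap('scene','s2'); im=c['color'][:,:,::-1]
cv2.imwrite('pics/c3.png',cv2.resize(im[150:330,290:450],None,fx=3.3,fy=3.3,interpolation=cv2.INTER_CUBIC))
print(o['time'],proj(c,o['tool_pos']))
E
```

```text
[630.23269543  59.62975673 168.41387452] [3.14132139e+00 5.76580672e-04 6.11117797e-01] 56.416138646491504
5.45 [[361.29333895 256.68895476]]
```

View pics/c3.png

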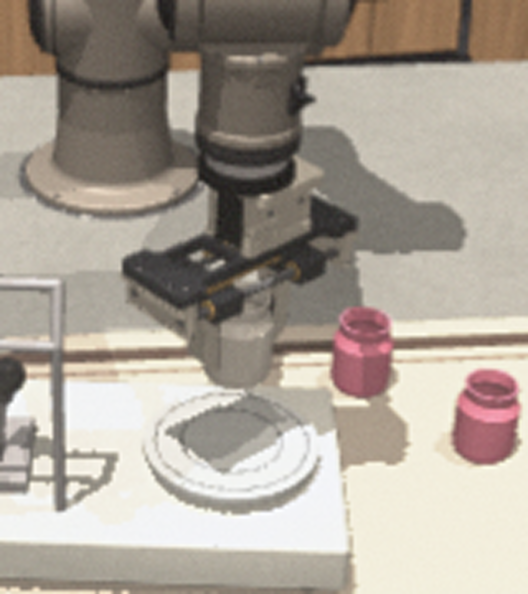

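The jar is held upright over the wheel: jar at crop (240,345), wheel at (235,440). I'll lower it until it touches.

Call:
arm_command --targets "0.001 0.001 -0.02 0 0 0 0.04;0.001 0.001 -0.04 0 0 0 0.04;0.001 0.001 -0.055 0 0 0 0.04;0.001 0.001 -0.064 0 0 0 0.04;0.001 0.001 -0.064 0 0 0 0.04"

```text
time: 6.0
tool_pos: [629.4, 64.0, 103.6]
tcp_rot: [-3.14, 0.002, 0.615]
contact_force: [-0.4, 0.4, -1.2]
grip_width: 56.7
```

Call:
arm_command --targets "0 0 -0.001 0 0 0 0.04;0 0 -0.002 0 0 0 0.04;0 0 -0.003 0 0 0 0.04;0 0 -0.004 0 0 0 0.04;0 0 -0.004 0 0 0 0.04"

```text
time: 6.5
tool_pos: [630.6, 62.7, 100.8]
tcp_rot: [3.141, -0.0, 0.614]
contact_force: [0.1, 0.4, -1.5]
grip_width: 56.5
```

Call:
arm_command --targets "0 -0.002 -0.001 0 0 0 0.04;0 -0.002 -0.002 0 0 0 0.04;0 -0.002 -0.002 0 0 0 0.04"

```text
time: 6.8
tool_pos: [630.8, 60.5, 99.1]
tcp_rot: [3.141, -0.0, 0.614]
contact_force: [-0.3, -1.0, 1.3]
grip_width: 56.2
```

Call:
arm_command --targets "0 0 0 0 0 0 0.06;0 0 0 0 0 0 0.065;0 0 0 0 0 0 0.075;0 0 0 0 0 0 0.085;0 0 0 0 0 0 0.0918"

```text
time: 7.3
tool_pos: [630.6, 60.8, 98.7]
tcp_rot: [3.142, -0.0, 0.614]
contact_force: [-0.4, 0.5, -0.4]
grip_width: 84.7
```

Call:
arm_command --targets "0 0 0.005 0 0 0 0.0918;0 0 0.03 0 0 0 0.0918;0 0 0.07 0 0 0 0.0918;0 0 0.115 0 0 0 0.0918;0 0 0.16 0 0 0 0.0918"

```text
time: 7.8
tool_pos: [630.3, 60.8, 260.7]
tcp_rot: [-3.142, 0.0, 0.614]
contact_force: [1.0, 0.0, -0.6]
grip_width: 91.9
```

Call:
arm_command --targets "-0.03 -0.01 0.03 0 0 0 0.07;-0.07 -0.03 0.04 0 0 0 0.06;-0.11 -0.06 0.05 0 0 0 0.05;-0.14 -0.09 0.05 0 0 0 0.05;-0.17 -0.12 0.05 0 0 0 0.05"

```text
time: 8.3
tool_pos: [459.1, -59.9, 309.8]
tcp_rot: [3.14, -0.001, 0.614]
contact_force: [0.4, -0.7, -0.4]
grip_width: 56.5
```

```bash
python3 - <<'E'
from h import *
o=get_obs();print(o['time'],o['tool_pos'],o['tcp_rot'],o['joint_positions'])
c=cap('scene','s3');t=cap('top','t3')
w=m2w([-10,210,80])
for c in(c,t):
    W=cloud(c).reshape(-1,3)
    p=W[(np.linalg.norm(W[:,:2]-w[:2],axis=1)<60)&(W[:,2]>142)&(W[:,2]<165)]
    print(len(p),(p.min(0)+p.max(0))/2-w,p.max(0)[2])
print(fit_lever('t3'),fit_lever('s3'))
a=load('s3')['color'][200:330,230:410,::-1]
cv2.imwrite('pics/c4.png',cv2.resize(a,None,fx=4,fy=4,interpolation=cv2.INTER_CUBIC))
E
```

```text
8.3 [459.11591796 -59.92397013 309.76196992] [ 3.13979360e+00 -1.13476215e-03  6.14451224e-01] [-2.95406730e-01  1.69319484e-01  1.52797427e+00 -2.10300705e-04
  1.44218212e+00  6.60966145e-01]
149 [-0.29301643 -0.96441589 69.91257807] 157.74270791348135
94 [-2.14559002  1.58851334 72.32199223] 162.23120500351334
(array([ 0.01332907, -0.14583289]), np.float64(1.684603001821749), [104]) (array([ 0.01727435, -0.13212862]), np.float64(1.4389555146627784), [78])
```

View pics/c4.png

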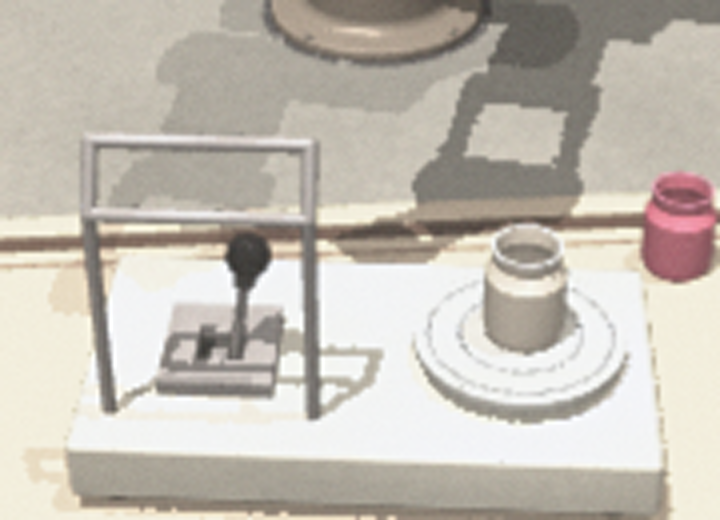

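The jar stands upright inside the inner ring at crop (525,290). The lever knob is at (247,255), near neutral on the left side. Next I'll plan the lever moves with the tool leaning 38° back.

```bash
cat >> h.py <<'E'
from scipy.spatial.transform import Rotation as Ro
TH=38
RT=Ro.from_euler('z',-6.68,degrees=True)*Ro.from_euler('y',-TH,degrees=True)*Ro.from_euler('x',180,degrees=True)
TZ=RT.apply([0,0,1])
def tcp(f,s,back=0): return m2w(knob(f,s))+TZ*(19-back)
E
python3 - <<'E'
from h import *
o=get_obs(); R=Ro.from_euler('xyz',o['tcp_rot'])
print('turn',(RT*R.inv()).as_rotvec(degrees=True).round(1), 'TZ',TZ)
for a in((.015,-.145,100),(.015,-.145,0),(0,-.145,0),(0,.15,0),(.19,.15,0)):
    print(a,tcp(*a).round(1),(tcp(*a)-o['tool_pos']).round(1))
E
```

```text
turn [  9.6 -37.7 -40. ] TZ [ 0.61148194 -0.07161624 -0.78801075]
(0.015, -0.145, 100) [ 571.4 -121.3  212.2] [113.6 -59.7 -97.6]
(0.015, -0.145, 0) [ 632.6 -128.5  133.4] [ 174.7  -66.9 -176.4]
(0, -0.145, 0) [ 630.3 -128.2  133.5] [ 172.5  -66.6 -176.4]
(0, 0.15, 0) [ 625.2 -172.   133.3] [ 167.4 -110.4 -176.5]
(0.19, 0.15, 0) [ 653.4 -174.9  130.7] [ 195.6 -113.3 -179.2]
```

Call:
arm_command --targets "0 0 0 1.34 -5.28 -5.6 0.06;0 -0.01 0 2.69 -10.56 -11.2 0.06;0 -0.02 0 4.03 -15.83 -16.8 0.06;0 -0.03 0 5.38 -21.11 -22.4 0.06;0 -0.04 0 6.72 -26.39 -28 0.06"

```text
time: 8.9
tool_pos: [461.1, -99.6, 309.6]
tcp_rot: [3.083, -0.472, 0.126]
contact_force: [0.2, -0.4, -0.2]
grip_width: 60.1
```

Call:
arm_command --targets "0.02 -0.01 0 1.44 -5.65 -6 0.06;0.04 -0.015 -0.01 2.88 -11.31 -12 0.06;0.06 -0.02 -0.02 2.88 -11.31 -12 0.06;0.06 -0.02 -0.03 2.88 -11.31 -12 0.06;0.06 -0.02 -0.03 2.88 -11.31 -12 0.06"

```text
time: 9.4
tool_pos: [520.2, -118.3, 277.2]
tcp_rot: [-3.141, -0.662, -0.111]
contact_force: [0.7, 0.1, -0.1]
grip_width: 59.5
```

```bash
python3 - <<'E'
from h import *
o=get_obs(); R=Ro.from_euler('xyz',o['tcp_rot'])
print(o['tool_pos'],o['joint_positions'],'turn',(RT*R.inv()).as_rotvec(degrees=True).round(1))
for a in((.015,-.145,100),(.015,-.145,0)): print((tcp(*a)-o['tool_pos']).round(1))
E
```

```text
[ 520.18158507 -118.33821748  277.19493347] [-0.51543999  0.01170055  1.99026532  0.46660284  0.56856776  0.84359441] turn [-0.  -0.1 -0.3]
[ 51.2  -3.  -65. ]
[ 112.4  -10.2 -143.8]
```

Call:
arm_command --targets "0.025 -0.002 -0.03 0 0 0 0.06;0.051 -0.003 -0.065 0 0 0 0.06;0.068 -0.005 -0.087 0 0 0 0.06;0.082 -0.007 -0.105 0 0 0 0.06;0.082 -0.007 -0.105 0 0 0 0.06"

```text
time: 9.9
tool_pos: [602.8, -125.6, 171.7]
tcp_rot: [-3.141, -0.661, -0.112]
contact_force: [-1.0, 0.1, 1.2]
grip_width: 60.4
```

```bash
python3 - <<'E'
from h import *
o=get_obs(); print(o['tool_pos'],o['joint_positions'],(tcp(.015,-.145,0)-o['tool_pos']).round(1))
c=cap('scene','s4');t=cap('top','t4')
a=cv2.resize(c['color'][190:310,235:355,::-1],None,fx=3.3,fy=3.3,interpolation=cv2.INTER_CUBIC)
b=cv2.resize(t['color'][160:280,300:420,::-1],None,fx=3.3,fy=3.3,interpolation=cv2.INTER_CUBIC)
cv2.imwrite('pics/c5.png',np.hstack([a,b]))
print(fit_lever('s4'))
E
```

```text
[ 602.84050043 -125.61834124  171.66874198] [-0.43161059  0.31353478  1.96353197  0.71768002  0.29936414  0.61971601] [ 29.7  -2.9 -38.2]
(array([ 0.0178952, -0.135498 ]), np.float64(1.3892744233311674), [87])
```

View pics/c5.png

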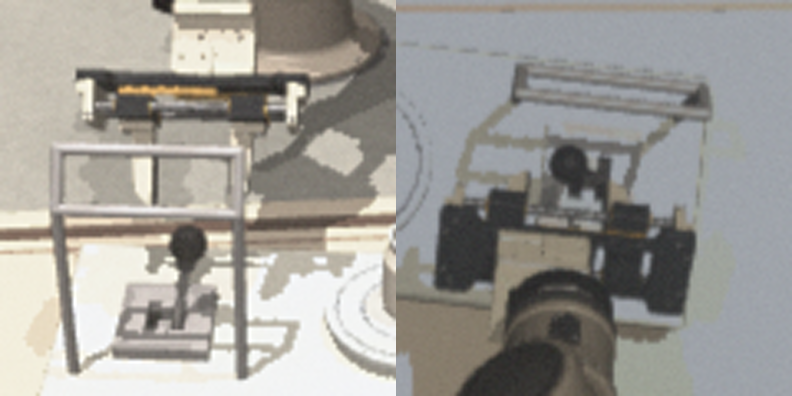

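Both views show the fingers either side of the knob: scene crop fingers (153,170) and (237,165), knob (187,245); top crop knob (568,165). Joint 5 is close to its limit, so I'll reduce the lean to 27°.

Call:
arm_command --targets "0 0 0 0.64 5.46 0 0.06;0 0 0 1.28 10.93 0 0.06;0 0 0 1.28 10.93 0 0.06"

```text
time: 10.3
tool_pos: [603.8, -127.7, 177.5]
tcp_rot: [3.137, -0.475, -0.111]
contact_force: [0.5, -0.1, 0.2]
grip_width: 59.6
```

```bash
sed -i 's/^TH=38/TH=27/' h.py; python3 - <<'E'
from h import *
o=get_obs(); R=Ro.from_euler('xyz',o['tcp_rot'])
print(o['tool_pos'],o['joint_positions'],'turn',(RT*R.inv()).as_rotvec(degrees=True).round(1))
for a in((.015,-.142,40),(.015,-.142,0),(0,-.142,0),(0,.15,0),(.19,.15,0)): print((tcp(*a)-o['tool_pos']).round(1))
E
```

```text
[ 603.75883951 -127.73506866  177.51706692] [-0.3976139   0.33902605  1.78786823  0.23371931  0.56781084  1.11679878] turn [ 0.3  0.2 -0.2]
[  7.7   1.3 -10.3]
[ 25.7  -0.8 -46. ]
[ 23.5  -0.6 -46. ]
[ 18.4 -43.9 -46.1]
[ 46.6 -46.8 -48.8]
```

Call:
arm_command --targets "0.006 0.001 -0.008 0 0 0 0.06;0.006 0.001 -0.008 0 0 0 0.06"

```text
time: 10.5
tool_pos: [608.3, -124.9, 165.7]
tcp_rot: [-3.142, -0.473, -0.112]
contact_force: [-0.2, 0.1, 0.4]
grip_width: 59.8
```

```bash
python3 - <<'E'
from h import *
o=get_obs(); R=Ro.from_euler('xyz',o['tcp_rot'])
print(o['tool_pos'],o['joint_positions'],'turn',(RT*R.inv()).as_rotvec(degrees=True).round(1))
print((tcp(.015,-.142)-o['tool_pos']).round(1))
E
```

```text
[ 608.30773833 -124.85480391  165.65778214] [-0.39085762  0.36179528  1.79099004  0.24449776  0.54497683  1.11087614] turn [ 0.   0.1 -0.3]
[ 21.2  -3.7 -34.1]
```

Call:
arm_command --targets "0.007 -0.003 -0.01 0 0 0 0.06;0.014 -0.0035 -0.022 0 0 0 0.06;0.021 -0.0035 -0.034 0 0 0 0.06;0.021 -0.0035 -0.034 0 0 0 0.06;0.021 -0.0035 -0.034 0 0 0 0.06"

```text
time: 11.0
tool_pos: [629.4, -128.5, 130.6]
tcp_rot: [-3.141, -0.471, -0.112]
contact_force: [0.4, -1.2, -0.7]
grip_width: 59.8
```

Call:
arm_command --targets "0 0 0 0 0 0 0.05;0 0 0 0 0 0 0.042;0 0 0 0 0 0 0.036;0 0 0 0 0 0 0.033;0 0 0 0 0 0 0.03"

```text
time: 11.5
tool_pos: [629.7, -128.9, 132.1]
tcp_rot: [3.141, -0.473, -0.112]
contact_force: [-0.1, -0.3, 0.6]
grip_width: 31.5
```

Call:
arm_command --targets "0 0 0 0 0 0 0.02;0 0 0 0 0 0 0.02;0 0 0 0 0 0 0.02"

```text
time: 11.8
tool_pos: [629.8, -128.9, 132.1]
tcp_rot: [3.141, -0.473, -0.112]
contact_force: [-0.6, -1.9, 1.9]
grip_width: 30.3
```

Call:
arm_command --targets "-0.002 0 0 0 0 0 0.02;-0.0025 -0.004 0.0003 0 0 0 0.02;-0.003 -0.008 0.0006 0 0 0 0.02;-0.0035 -0.012 0.001 0 0 0 0.02;-0.004 -0.016 0.0012 0 0 0 0.02"

```text
time: 12.3
tool_pos: [626.0, -143.7, 133.6]
tcp_rot: [-3.14, -0.473, -0.112]
contact_force: [1.4, 4.7, 0.8]
grip_width: 30.1
```

Call:
arm_command --targets "-0.0006 -0.0055 0.0003 0 0 0 0.02;-0.0013 -0.011 0.0003 0 0 0 0.02;-0.002 -0.0165 0 0 0 0 0.02;-0.0026 -0.022 -0.0004 0 0 0 0.02;-0.003 -0.027 -0.001 0 0 0 0.02"

```text
time: 12.8
tool_pos: [622.6, -170.9, 132.1]
tcp_rot: [-3.14, -0.472, -0.112]
contact_force: [0.7, 5.8, 4.6]
grip_width: 30.5
```

```bash
python3 - <<'E'
from h import *
o=get_obs(); g=w2m(o['tool_pos']-TZ*19); print(o['tool_pos'],g,o['contact_force'],o['grip_width'],o['joint_positions'])
c=cap('scene','s5'); print(fit_lever('s5'),(tcp(.19,.15)-o['tool_pos']).round(1))
E
```

```text
[ 622.55675977 -170.88744345  132.10680348] [  0.30361669 -21.59533925 149.03592744] [0.6584298  5.79618338 4.57471918] 30.52624035870873 [-0.46593899  0.44986554  1.75863527  0.33183096  0.51037504  0.96102004]
(array([0.01447465, 0.14486663]), np.float64(1.6335628742136796), [98]) [27.8 -3.7 -3.4]
```

The lever is across, at s ≈ 0.144. Now pushing it forward.

Call:
arm_command --targets "0.006 -0.001 -0.0005 0 0 0 0.02;0.012 -0.002 -0.001 0 0 0 0.02;0.018 -0.003 -0.0015 0 0 0 0.02;0.024 -0.004 -0.0025 0 0 0 0.02;0.028 -0.004 -0.003 0 0 0 0.02"

```text
time: 13.35
tool_pos: [651.0, -176.5, 128.6]
tcp_rot: [3.14, -0.473, -0.112]
contact_force: [-3.3, -3.9, 2.6]
grip_width: 30.4
```

Call:
arm_command --targets "0.001 0 -0.0005 0 0 0 0.02;0.001 0 -0.0005 0 0 0 0.02;0.001 0 -0.0005 0 0 0 0.02"

```text
time: 13.65
tool_pos: [651.9, -176.5, 128.6]
tcp_rot: [3.14, -0.474, -0.112]
contact_force: [-0.4, -4.9, 0.8]
grip_width: 30.3
```

```bash
python3 - <<'E'
from h import *
o=get_obs(); g=w2m(o['tool_pos']-TZ*19); print(g,o['contact_force'],o['grip_width'],o['joint_positions'])
c=cap('scene','s6'); print(fit_lever('s6'))
E
```

```text
[ 30.06568596 -23.78287934 145.47951655] [-0.39125959 -4.85658148  0.81927031] 30.327351793122492 [-0.44905446  0.4993664   1.68171153  0.30056083  0.52944806  1.00720279]
(array([0.20192415, 0.16318048]), np.float64(1.9899699677426197), [94])
```

Call:
arm_command --targets "0 0 0 0 0 0 0.034;0 0 0 0 0 0 0.038;0 0 0 0 0 0 0.044;0 0 0 0 0 0 0.052;0 0 0 0 0 0 0.06"

```text
time: 14.2
tool_pos: [651.5, -175.3, 128.2]
tcp_rot: [-3.141, -0.472, -0.112]
contact_force: [-0.4, 0.9, 0.7]
grip_width: 55.5
```

Call:
arm_command --targets "0 0 0 0 0 0 0.06;-0.008 0.001 0.014 0 0 0 0.06;-0.022 0.002 0.034 0 0 0 0.06;-0.042 0.004 0.06 0 0 0 0.06;-0.066 0.006 0.085 0 0 0 0.06"

```text
time: 14.7
tool_pos: [585.1, -169.6, 214.1]
tcp_rot: [3.141, -0.472, -0.112]
contact_force: [0.2, -0.7, 0.9]
grip_width: 59.9
```

Call:
arm_command --targets "-0.03 0.003 0.03 0 0 0 0.06;-0.06 0.006 0.055 0 0 0 0.06;-0.09 0.009 0.075 0 0 0 0.06;-0.11 0.009 0.085 0 0 0 0.06;-0.11 0.009 0.085 0 0 0 0.06"

```text
time: 15.2
tool_pos: [474.6, -160.9, 300.6]
tcp_rot: [3.139, -0.476, -0.112]
contact_force: [0.7, 0.3, -0.8]
grip_width: 60.1
```

```bash
python3 - <<'E'
from h import *
o=get_obs();print(o['time'],o['tool_pos'],o['contact_force'])
c=cap('scene','s7');t=cap('top','t7'); w=m2w([-10,210,80])
for c in(c,t):
    W=cloud(c).reshape(-1,3)
    p=W[(np.linalg.norm(W[:,:2]-w[:2],axis=1)<60)&(W[:,2]>142)&(W[:,2]<165)]
    print(len(p),(p.min(0)+p.max(0))/2-w)
print(fit_lever('t7'),fit_lever('s7'))
a=load('s7')['color'][200:330,230:410,::-1]
cv2.imwrite('pics/c6.png',cv2.resize(a,None,fx=4,fy=4,interpolation=cv2.INTER_CUBIC))
E
```

```text
15.2 [ 474.5767253  -160.87208838  300.57308553] [ 0.68567395  0.3431552  -0.78540902]
155 [ 0.60137542 -0.51292181 70.22651518]
91 [-1.32115158  1.68510002 71.94833918]
(array([0.18873384, 0.15286019]), np.float64(1.8274317499400676), [91]) (array([0.20373165, 0.16513425]), np.float64(1.142664498064909), [67])
```

View pics/c6.png

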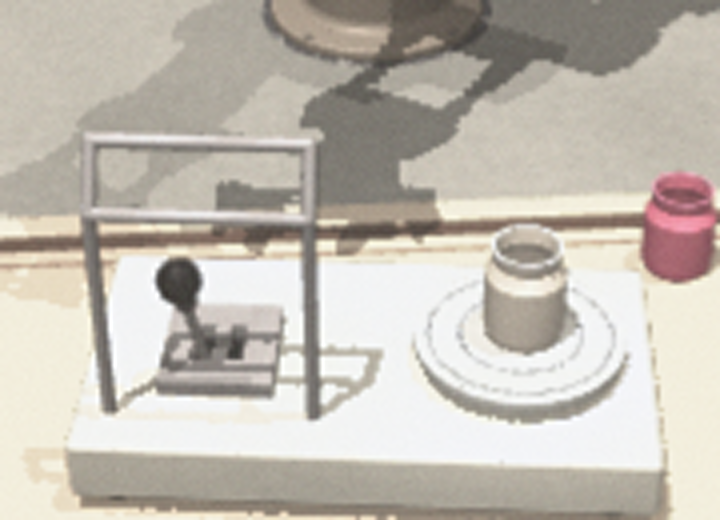

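The lever is in the front right slot, with its knob at crop (179,282). The jar stands in the inner ring at (525,290) and the arm is clear of everything, so I'm handing in.

```bash
python3 -c "
from plant import *
print(close_job())"
```

```text
the job is handed in; nothing more can be done
None
```

The white jar now stands upright and released on the wheel, and the gear lever is fully forward in the front right slot. I handed the job in at about 15 s of the 59 s allowed; no verdict was reported.

- **Jar:** my last camera checks put its axis within about 2 mm of the wheel's centre, well inside the 17 mm limit.
- **Lever:** the top camera read fore 0.19 and side 0.15 rad; the scene camera read 0.20 and 0.165. They differ by about 0.015 rad, but both are past the required 0.16 and 0.12.
- **Robot:** the arm had let go of both and backed clear, with the force reading near zero.
- **Bystanders:** I did not measure the glue bottle, bowl and tin again at the end; the arm never went near them.

One change on the way: I reduced the tool's backward lean at the lever from 38° to 27°, because joint 5 came close to its limit.

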